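# Seat the fresh filter plate in the stainer's filter bay

## Task

Fit the fresh filter plate (white, blue handle) into the filter bay: tilt it, hook one of its short edges under the yellow lip, then lower the other end until the plate lies flat on the bay's floor, and let go. Leave the spent plate (grey, orange handle) and the amber glass jar standing where they are.

Things in the scene. Friction and masses are not known exactly. Their poses are not given: they have to be found in the camera images.
- fresh_grip (a point): Centre of the blue handle bar on the fresh plate: loose, white, 128x100x6 mm (x,y,z), 0.13-0.23 kg, flat on the table; either way round fits. Plate axes: x along plate and bar, z up. This point: over the plate's middle, 31 mm above its underside. Bar 64 mm (x) by 14 (y), 18 high, top at 40 mm; 16 mm gap below it between two posts at x = -26 and 26 mm (12x14 mm).
- bay: Fixed white tray, 170x146 mm. Origin: underside centre, on the table; x runs from lip to stop wall, z up. Floor (dark slots) at z=20 mm, x -71 to 71, y -59 to 59 mm. Yellow lip at the -x end, nearer the robot: over x -71 to -45, full width, underside z=38, top z=44, wall behind. Stop wall at x=71 to 85, top z=36; side walls' top z=28. Seated handle centre: x=y=0 (+-7, +-9), z=51 mm.
- spent_grip (a point): Centre of the orange handle bar of the spent plate, a loose grey plate with brown pleats, same shape, size and axes as the fresh one, flat on the table. Not to be moved.
- jar_mid (a point): Middle (35 mm above the table) of an open amber glass jar standing loose on the table, 64 mm across the rim, 70 mm high. Not to be moved.
Not all that is in view belongs to the job. What is shaped like the part that bears fresh_grip but purple or turquoise is not meant.

How it is judged:
By the outcome, as a careful person would: the job done as asked, in the order asked, and still so for the second after the job is handed in, with the robot touching nothing.
It also fails if it takes over 35 s, if anything falls off the work surface, if the arm or the gripper's body presses on something with over 40 N, if the wrist force passes 120 N, or if a joint passes its speed limit or range.

## Robot

A 6-joint arm with a two-finger parallel gripper is mounted at the origin on the work surface. World frame = base frame: x ahead of the robot, y to its left, z up, the work surface at z = 0. Lengths are in m, angles in rad, forces in N, time in s.
With the tool pointing down it reaches from about 0.275 to 0.875 m from the base axis. Payload 12.5 kg.
Tool frame: the origin (TCP) lies between the finger pads; the fingertips stand 19 mm ahead of it and the grasp point (between the pads) is the TCP (robot.nose_length is the distance from the TCP to the fingertips, in m); z points along the fingers, y is the direction in which the jaws open and shut (so a half turn about z gives the same grasp; the last joint's range is limited). The gripper opens to 85 mm and grips with 20 to 120 N. Pads are 22 mm wide; open, the fingers measure 114 mm over their backs; the gripper's body (76 mm by 85 mm) begins 54 mm behind the grasp point. The pads swing forward as they close: fully open they stand 13 mm farther back than shut.
Start: joints at [1.022, 0.351, 1.652, -0, 1.139, -0.085], TCP at [0.246, 0.492, 0.25] pointing down, gripper open.
Joint ranges: [-2.75, 2.75], [-0.79, 2.1], [0.01, 2.65], [-1.57, 4.71], [0.07, 3.14], [-2.87, 2.87]. Speed limits (rad/s): [2.22, 2.22, 2.79, 3.14, 3.14, 3.14].

## Interface

Orientations are given as a rotation vector (axis times angle).
In Python, from plant import status, vision, robot gives the robot as it stands.
- The arm moves only by the tool servo_tool, never from a script. Its argument "steps" is a list of rows, each a list of 7 numbers: the opening, from 0 (shut) to 1 (fully open), then the shift along the tool's x, y, z scaled (see below), then the turn, a rotation vector about the tool's x, y, z scaled (see below). In form: [[gripper, dx, dy, dz, ax, ay, az], ...]. A call has 1 to 10 rows; each row is the pose to reach, as a shift and turn from the pose commanded when the call began, along the tool's axes at that moment, turning the shorter way round; what a row does not reach only later rows make up. The controller multiplies each number of a shift by 0.3 m and each number of a turn by 360 degrees. A row lasts 1/8 s, in which the tool goes at most 62.5 mm and 10.7 degrees, less where a joint would pass 70% of its speed; a pose out of reach is approached as far as the arm can. A call with a number of a shift or a turn outside -1 to 1 is refused whole. A call with a gripper value outside its range is refused whole. The fingers move at their own pace and stop on an object; "newtons" is the grip in N (left out, the last holds). Time passes only in rows, so rows that repeat a pose let the fingers close. It gives the time, the measured TCP pose, the force and the opening at its end, in the units of the state.
- status.get_obs(): the state, without advancing time (a new reading comes with each control period).
- vision.get_image(name): name is "side" or "top"; returns (picture, depth): 420x560x3 uint8, red, green, blue; 420x560 float32, m along the optical axis (not along the pixel's ray), 0 where there is no reading.
- vision.calibration(name): a dict with "fx", "fy", "cx", "cy" (pixels), "world_from_camera" (4x4, takes a point from camera to world coordinates). Camera axes: x right, y down, z forward; pixel columns grow to the right and rows downward; lengths in m; the calibration is good to about 2 mm. A picture is of the moment at which its call begins. calibration takes no time and is no camera call.
- robot.sign_off(): hands the job in, once; it reports no verdict.
Trained networks look in the newest picture that a camera, given by its name, has taken for a name from the list of things; names that differ only in an ending like _2 or _b are one class to them, and where a whole thing is asked for, a point or a joint stands for the part that bears it (a point fixed in the world has none). Each returns a list of dicts, best first, with "confidence" (0 to 1); they miss things now and then, are a little off and sometimes report something else, mostly with a low value. They report only what shows in the picture. A call takes as long as a camera call. They do not tell look-alikes from the thing itself.
- vision.look_for(camera, label): "at" ([x, y, z] in m, in world coordinates, good to about 4 mm: the middle of the surface that is visible of it).
- vision.trace(camera, label): "region" (420x560 bool, what is visible of it).
The state is a dict: "clock": time; "qpos": joint angles; "qd": joint speeds; "joint_torque": joint torques, N m; "position": TCP position; "tcp_rot": TCP orientation; "wrist_force": force on the tool from outside, world axes, zero at the start; "torque": the same for the moment, N m; "grip_width": opening from 0.0 (shut) to 1.0 (fully open).
Only numpy, scipy, OpenCV 4.12 (cv2) and the standard library are available. Lean on these libraries where they do the work, as an engineer would, in place of code of your own. Each camera call takes 0.05 s, during which the arm holds its last target. There are 200 camera calls.

## Working session

There is one attempt and no reset: what is moved stays moved. The work goes in short steps, Python scripts to look and compute and a tool call to move; the robot and the scene stay as the last step left them, time stands still between calls to the robot, and variables do not carry over. Pictures are saved under pics/ and viewed, about 8 in all and at most 12, crops included, and the job is handed in when it is done.

Besides the shell and the picture viewer there is one more tool, called after "Call:" as name([rows], argument=value, ...), one row to a line, values as JSON. servo_tool: Moves the arm, as the interface text tells. Shifts and turns lie within -1 to 1; 1 stands for 0.3 m of shift or 360 degrees of turn. Its arguments: {"type":"object","properties":{"steps":{"type":"array"},"newtons":{"type":"number"}},"required":["steps"]}

```bash
mkdir -p pics
cat > h.py <<'E'
import numpy as np, cv2
from plant import status, vision, robot
def world(cam,u,v,d):
    c=vision.calibration(cam); p=np.array([(u-c['cx'])/c['fx']*d,(v-c['cy'])/c['fy']*d,d,1.0*np.ones_like(d)] if np.ndim(d) else [(u-c['cx'])/c['fx']*d,(v-c['cy'])/c['fy']*d,d,1])
    return (c['world_from_camera']@p)[:3]
def pix(cam,P):
    c=vision.calibration(cam); q=np.linalg.inv(c['world_from_camera'])@np.array([*P,1]); return np.array([c['fx']*q[0]/q[2]+c['cx'],c['fy']*q[1]/q[2]+c['cy']])
def save(name,img): cv2.imwrite('pics/'+name,cv2.cvtColor(img,cv2.COLOR_RGB2BGR))
E
python3 - <<'E'
from h import *
for c in ['top','side']:
    im,d=vision.get_image(c); save(c+'0.png',im); np.save(c+'_d.npy',d); np.save(c+'_i.npy',im)
    for l in ['fresh_grip','bay','spent_grip','jar_mid']:
        for r in vision.look_for(c,l): print(c,l,np.round(r['at'],3),round(r['confidence'],2),pix(c,r['at']).round())
o=status.get_obs(); print(o['clock'],o['position'],o['tcp_rot'],o['wrist_force'])
for c in ['top','side']: print(vision.calibration(c))
E
```

```text
top fresh_grip [0.527 0.092 0.01 ] 0.94 [240. 219.]
top fresh_grip [ 0.64  -0.395  0.005] 0.83 [403. 178.]
top fresh_grip [0.322 0.358 0.006] 0.6 [149. 291.]
top bay [ 0.53  -0.185  0.022] 0.87 [335. 215.]
top spent_grip [0.51  0.294 0.008] 0.94 [172. 226.]
top jar_mid [0.739 0.048 0.031] 0.89 [254. 147.]
side fresh_grip [0.322 0.37  0.002] 0.73 [369. 325.]
side fresh_grip [0.53  0.107 0.006] 0.7 [285. 247.]
side fresh_grip [ 0.64  -0.377  0.002] 0.67 [265. 160.]
side fresh_grip [0.51  0.31  0.004] 0.65 [287. 301.]
side bay [ 0.528 -0.167  0.022] 0.76 [293. 188.]
side spent_grip [0.51  0.312 0.005] 0.97 [287. 301.]
side jar_mid [0.731 0.064 0.052] 0.83 [213. 221.]
0.5 [0.24600336 0.49186529 0.25026571] [-7.21988297e-01 -3.05750430e+00  1.55619377e-04] [ 0.11523946 -0.07368579 -0.26709431]
{'fx': 461.7747304315965, 'fy': 461.7747304315965, 'cx': 278.19224359133034, 'cy': 210.5754353793028, 'world_from_camera': array([[-2.17897055e-02, -9.91341614e-01,  1.29487498e-01,
         3.71906917e-01],
       [-9.99701656e-01,  2.01750724e-02, -1.37682469e-02,
        -6.49508695e-04],
       [ 1.10366165e-02, -1.29748872e-01, -9.91485463e-01,
         1.36452219e+00],
       [ 0.00000000e+00,  0.00000000e+00,  0.00000000e+00,
         1.00000000e+00]])}
{'fx': 507.06359805302344, 'fy': 507.06359805302344, 'cx': 285.76631866362675, 'cy': 205.6343992798076, 'world_from_camera': array([[-0.99660069, -0.03674827,  0.07373353,  0.43295233],
       [-0.08174317,  0.55247665, -0.82951046,  1.17661659],
       [-0.01025297, -0.83271791, -0.55360252,  0.85256695],
       [ 0.        ,  0.        ,  0.        ,  1.        ]])}
```

View pics/top0.png

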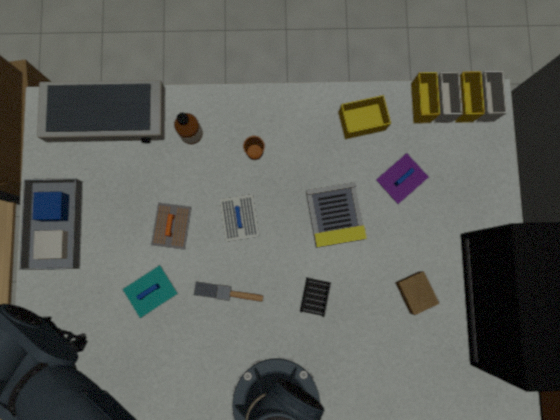

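View pics/side0.png

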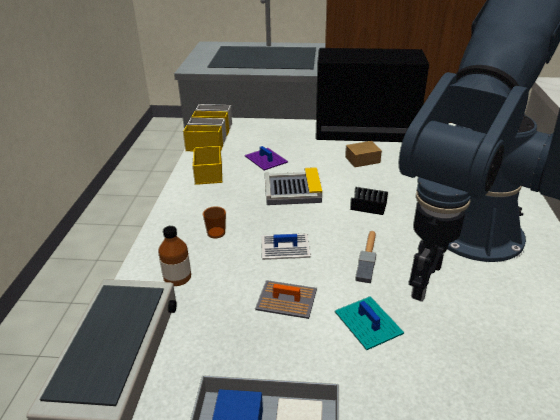

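The top view shows the fresh plate at (240,219), the bay at (335,215) with its lip at (340,237), and the spent plate at (172,226). The side view agrees on which is which. The two cameras differ by a constant ~16 mm in y, so I need to find out which one is right.

Run:
```python
from h import *
for P in [(0,0,0),(0.246,0.492,0.25),(0.246,0.492,0.231)]: print(P,pix('top',P).round(1),pix('side',P).round(1))
def meas(cam,region,zlo,zhi):
    d=np.load(cam+'_d.npy'); v,u=np.nonzero(region&(d>0)); P=world(cam,u,v,d[v,u]).T
    P=P[(P[:,2]>zlo)&(P[:,2]<zhi)]
    r=cv2.minAreaRect(P[:,:2].astype(np.float32)*1000); return len(P),np.round(r[0],1),np.round(r[1],1),round(r[2],1),P.mean(0).round(4)
for cam in ['top','side']:
    im=np.load(cam+'_i.npy'); hsv=cv2.cvtColor(im,cv2.COLOR_RGB2HSV); d=np.load(cam+'_d.npy')
    print(cam,'table z at',[world(cam,u,v,d[v,u]).round(3) for u,v in ([(285,260),(100,230)] if cam=='top' else [(340,240),(240,330)])])
    for l in ['fresh_grip','bay']:
        vision.get_image(cam)
        for r in vision.trace(cam,l):
            m=r['region']; print(cam,l,round(r['confidence'],2),meas(cam,m,-.02,.08))
            if l=='bay':
                y=m&(hsv[...,0]>18)&(hsv[...,0]<35)&(hsv[...,1]>120); print('  lip',meas(cam,y,.035,.055), meas(cam,y,-.02,.08))
            else:
                b=m&(hsv[...,0]>95)&(hsv[...,0]<130)&(hsv[...,1]>120); print('  bar',meas(cam,b,-.02,.08)) if b.sum()>5 else 0
im=np.load('side_i.npy')[180:320,360:560]; im2=np.load('top_i.npy')[280:420,200:360]
save('c.png',np.hstack([cv2.resize(im,(400,280)),cv2.resize(im2,(320,280))]))
```

```text
(0, 0, 0) [275.5 403.7] [477.8 232.8]
(0.246, 0.492, 0.25) [ 63.9 329.8] [427.7 280.1]
(0.246, 0.492, 0.231) [ 67.5 328.8] [426.1 288.2]
top table z at [array([ 0.403, -0.036, -0.002]), array([ 0.503,  0.508, -0.002])]
top fresh_grip 0.94 (1478, array([533.2,  98.7]), array([132.1, 103.8]), 7.4, array([0.5315, 0.0973, 0.0077]))
  bar (71, array([528.8,  97.4]), array([58.9, 10. ]), 8.1, array([0.5287, 0.0974, 0.0388]))
top fresh_grip 0.83 (1534, array([323.4, 358.2]), array([102.3, 129.6]), 31.7, array([0.3231, 0.3562, 0.0079]))
  bar (131, array([322.5, 361.3]), array([18.5, 74.4]), 32.2, array([0.3229, 0.3567, 0.0358]))
top fresh_grip 0.83 (1418, array([ 642.4, -398.1]), array([102.5, 135.2]), 39.3, array([ 0.6403, -0.3951,  0.0077]))
  bar (115, array([ 643.5, -397.2]), array([13.9, 71.7]), 38.9, array([ 0.6396, -0.3916,  0.0354]))
top bay 0.97 (2992, array([ 535.4, -190.5]), array([178.7, 157.9]), 9.6, array([ 0.5317, -0.1866,  0.0269]))
  lip (672, array([ 468.6, -194.7]), array([ 39.4, 142.8]), 8.2, array([ 0.4683, -0.1947,  0.043 ])) (679, array([ 469.6, -194.6]), array([ 41.4
[... 371 characters left out ...]
1 (1946, array([323.4, 360.2]), array([102.8, 129.7]), 31.7, array([0.3239, 0.3685, 0.0097]))
  bar (305, array([317.8, 351. ]), array([38. , 75.9]), 30.4, array([0.3225, 0.3652, 0.0299]))
side fresh_grip 0.85 (1153, array([531.4,  97.3]), array([131.7, 111.4]), 8.8, array([0.5309, 0.1093, 0.0105]))
  bar (202, array([533.4,  97.6]), array([61.5, 22.4]), 9.3, array([0.5311, 0.1035, 0.0307]))
side bay 0.95 (1845, array([ 536.3, -224. ]), array([181.3, 239.4]), 7.3, array([ 0.5299, -0.1728,  0.0239]))
  lip (317, array([ 469.2, -192.1]), array([ 40.3, 149.5]), 9.2, array([ 0.4682, -0.1859,  0.0431])) (320, array([ 471.4, -224.6]), array([ 46.1, 212.6]), 4.8, array([ 0.4681, -0.1865,  0.0428]))
```

View pics/c.png

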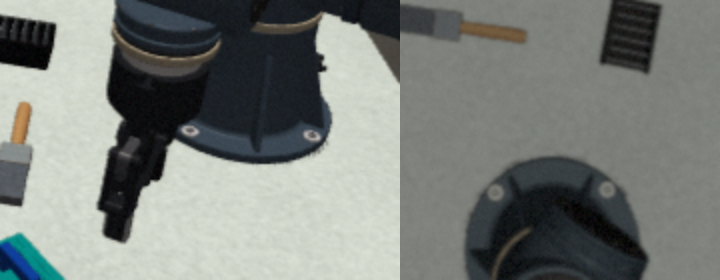

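```bash
cat >> h.py <<'E'
def T(x,y,yaw):
    c,s=np.cos(np.radians(yaw)),np.sin(np.radians(yaw)); return lambda a,b,z:(x+c*a-s*b,y+s*a+c*b,z)
def overlay(cam,im,f,boxes,crop,k,col=(255,0,0)):
    u0,v0,u1,v1=crop; o=cv2.resize(im[v0:v1,u0:u1],None,fx=k,fy=k,interpolation=cv2.INTER_CUBIC)
    for fr,(xa,xb,ya,yb,z) in zip(f,boxes):
        q=np.array([(pix(cam,fr(*p,z))-(u0-.5,v0-.5))*k for p in [(xa,ya),(xb,ya),(xb,yb),(xa,yb)]])
        cv2.polylines(o,[q.round().astype(np.int32)],True,col,1)
    return o
B=T(.533,-.185,8.7); F=T(.532,.098,8.4)
FR=[B,B,B,F,F]; BX=[(-.085,-.045,-.073,.073,.044),(.071,.085,-.073,.073,.036),(-.045,.071,-.059,.059,.028),(-.064,.064,-.05,.05,.006),(-.032,.032,-.007,.007,.04)]
E
python3 - <<'E'
from h import *
a=overlay('top',np.load('top_i.npy'),FR,BX,(215,175,375,255),4)
b=overlay('side',np.load('side_i.npy'),FR,BX,(245,155,345,265),3); b=cv2.resize(b,None,fx=.9,fy=.9)
o=np.zeros((a.shape[0]+b.shape[0],a.shape[1],3),np.uint8); o[:a.shape[0]]=a; o[a.shape[0]:,:b.shape[1]]=b; save('ov.png',o); print(o.shape)
from scipy.spatial.transform import Rotation as R
print(R.from_rotvec(status.get_obs()['tcp_rot']).as_matrix().round(3))
E
```

```text
(617, 640, 3)
[[-0.894  0.447  0.   ]
 [ 0.447  0.894 -0.   ]
 [-0.    -0.    -1.   ]]
```

View pics/ov.png

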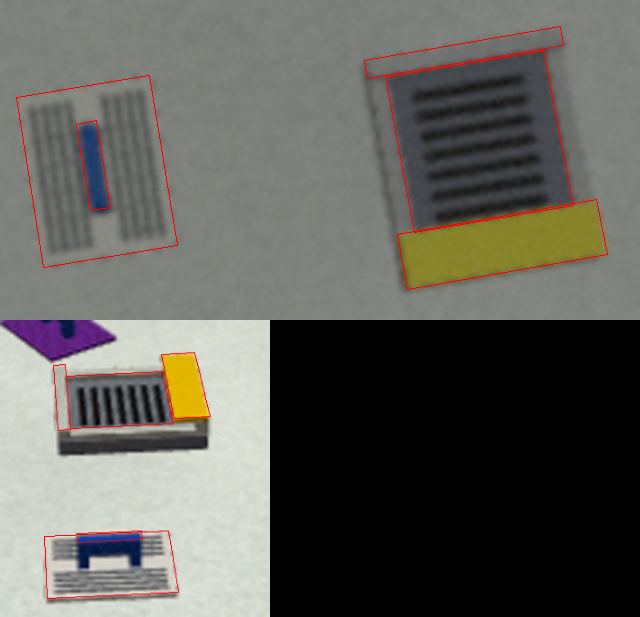

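The model outlines fall on the plate, bar, bay and lip in both views to within about 2 mm. Moving above the plate next.

```bash
cat >> h.py <<'E'
from scipy.spatial.transform import Rotation as R
def down(yaw,tilt=0):  # tool x at yaw (deg); tilt: +x(bay) end up by tilt deg
    r=R.from_euler('z',yaw,degrees=True)*R.from_euler('x',180,degrees=True)
    ax=np.array([-np.sin(np.radians(yaw-180)),np.cos(np.radians(yaw-180)),0])
    return R.from_rotvec(-np.radians(tilt)*ax)*r
def row(p,rot,p0=None,r0=None):
    o=status.get_obs(); p0=o['position'] if p0 is None else np.array(p0); r0=R.from_rotvec(o['tcp_rot']) if r0 is None else r0
    return np.r_[r0.inv().apply(np.array(p)-p0)/.3,(r0.inv()*rot).as_rotvec()/(2*np.pi)].round(4)
E
python3 - <<'E'
from h import *
print(row((.40,.28,.2),down(188.4)))
print(row((.532,.098,.12),down(188.4),(.40,.28,.2),down(188.4)))
print(down(188.4,15).as_matrix().round(3))
E
```

```text
[-0.775  -0.4021  0.1677 -0.      0.     -0.0971]
[-0.3467 -0.6644  0.2667  0.      0.      0.    ]
[[-0.956 -0.146  0.256]
 [-0.141  0.989  0.038]
 [-0.259  0.    -0.966]]
```

Call:
servo_tool([
  [0.6,-0.775,-0.402,0.168,0,0,-0.097],
  [0.6,-0.775,-0.402,0.168,0,0,-0.097],
  [0.6,-0.775,-0.402,0.168,0,0,-0.097],
  [0.6,-0.775,-0.402,0.168,0,0,-0.097],
  [0.6,-0.775,-0.402,0.168,0,0,-0.097],
  [0.6,-0.775,-0.402,0.168,0,0,-0.097],
  [0.6,-0.775,-0.402,0.168,0,0,-0.097],
])

```text
clock: 1.78
position: [0.3999, 0.2804, 0.2001]
tcp_rot: [-0.228, 3.133, 0.0]
wrist_force: [0.9, -1.2, -0.6]
grip_width: 0.597
```

Call:
servo_tool([
  [0.6,-0.347,-0.664,0.267,0,0,0],
  [0.6,-0.347,-0.664,0.267,0,0,0],
  [0.6,-0.347,-0.664,0.267,0,0,0],
  [0.6,-0.347,-0.664,0.267,0,0,0],
  [0.6,-0.347,-0.664,0.267,0,0,0],
  [0.6,-0.347,-0.664,0.267,0,0,0],
  [0.6,-0.347,-0.664,0.267,0,0,0],
])

```text
clock: 2.65
position: [0.5315, 0.0995, 0.1204]
tcp_rot: [-0.232, 3.132, 0.0]
wrist_force: [0.2, -0.9, -0.3]
grip_width: 0.598
```

Run:
```python
from h import *
o=status.get_obs(); print(o['clock'],o['position'],o['grip_width'],o['qpos'].round(2) if hasattr(o['qpos'],'round') else o['qpos'])
print(row((.532,.098,.032),down(188.4)))
im,d=vision.get_image('side'); save('s1.png',cv2.resize(im[120:300,180:420],None,fx=3,fy=3)[:600,:720])
```

```text
2.65 [0.53152908 0.09945712 0.12036082] 0.5977596216757822 [ 0.1   0.51  1.78  0.    0.85 -1.62]
[-6.000e-04 -5.100e-03  2.945e-01  0.000e+00  1.000e-04  2.000e-04]
```

View pics/s1.png

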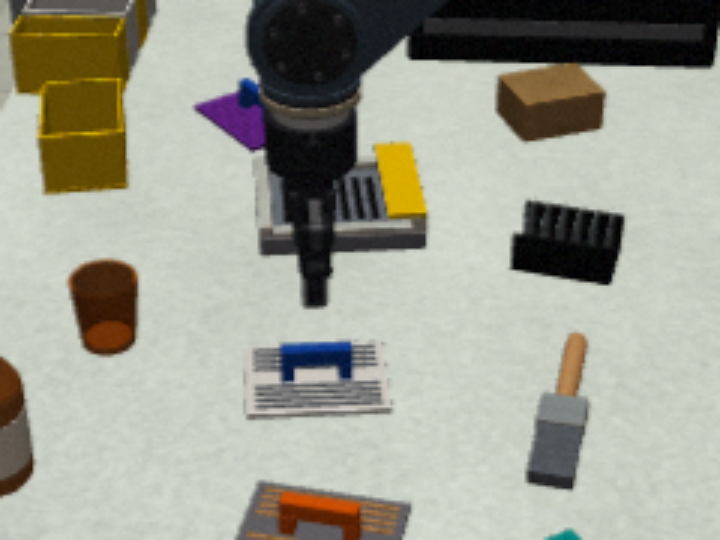

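The gripper at (315,300) hangs over the blue bar at (316,355). Lowering and gripping.

Call:
servo_tool([
  [0.6,0,-0.005,0.15,0,0,0],
  [0.6,0,-0.005,0.25,0,0,0],
  [0.6,0,-0.005,0.293,0,0,0],
  [0.6,0,-0.005,0.293,0,0,0],
  [0,0,-0.005,0.293,0,0,0],
  [0,0,-0.005,0.293,0,0,0],
  [0,0,-0.005,0.293,0,0,0],
  [0,0,-0.005,0.293,0,0,0],
  [0,0,-0.005,0.293,0,0,0],
  [0,0,-0.005,0.293,0,0,0],
], newtons=60)

```text
clock: 3.95
position: [0.5328, 0.0967, 0.0331]
tcp_rot: [-0.228, 3.131, 0.0]
wrist_force: [-1.6, 0.7, 6.1]
grip_width: 0.152
```

Call:
servo_tool([
  [0,0,0,-0.1,0,0,0],
  [0,0,0,-0.25,0,0,0],
  [0,0,0,-0.4,0,0,0],
  [0,0,0,-0.4,0,0,0],
  [0,0,0,-0.4,0,0,0],
])

```text
clock: 4.58
position: [0.5317, 0.0965, 0.1514]
tcp_rot: [0.229, -3.133, 0.0]
wrist_force: [-0.0, -0.1, -2.6]
grip_width: 0.154
```

```bash
cat >> h.py <<'E'
def tcp(xb,zb,t,bar=.033,dx=0.0,y=0.0):
    a=np.radians(t); h=.064+dx
    return B(xb+h*np.cos(a)-bar*np.sin(a),y,zb+h*np.sin(a)+bar*np.cos(a))
E
python3 - <<'E'
from h import *
P=tcp(-.036,.080,15); print(P); print(row(P,down(188.7,15)))
E
```

```text
(np.float64(0.5500794191884936), np.float64(-0.18238648160573032), np.float64(0.1284399711541006))
[ 7.410e-02 -9.287e-01  7.650e-02 -1.000e-04 -4.180e-02 -1.000e-03]
```

Call:
servo_tool([
  [0,0.01,-0.1,0,0,-0.01,0],
  [0,0.02,-0.25,0,0,-0.02,0],
  [0,0.04,-0.45,0.02,0,-0.03,-0.001],
  [0,0.05,-0.62,0.04,0,-0.042,-0.001],
  [0,0.06,-0.78,0.06,0,-0.042,-0.001],
  [0,0.074,-0.88,0.077,0,-0.042,-0.001],
  [0,0.074,-0.929,0.077,0,-0.042,-0.001],
  [0,0.074,-0.929,0.077,0,-0.042,-0.001],
  [0,0.074,-0.929,0.077,0,-0.042,-0.001],
  [0,0.074,-0.929,0.077,0,-0.042,-0.001],
])

```text
clock: 5.82
position: [0.5507, -0.1814, 0.1288]
tcp_rot: [-0.22, 2.87, 0.028]
wrist_force: [-0.6, -0.1, -2.2]
grip_width: 0.152
```

Run:
```python
from h import *
o=status.get_obs(); print(o['clock'],o['position'],o['grip_width'],o['wrist_force'])
# predicted plate edges from TCP pose
r=R.from_rotvec(o['tcp_rot']); n=-r.as_matrix()[:,2]; x=-r.as_matrix()[:,0]; y=np.cross(n,x); c=o['position']-.033*n
def pf(a,b,z): return c+x*a+y*b+n*z
ims=[]
for cam,crop,k in [('top',(290,165,390,265),4),('side',(235,120,355,220),3)]:
    im,d=vision.get_image(cam)
    ims.append(overlay(cam,im,[pf,pf,B],[(-.064,.064,-.05,.05,.006),(-.032,.032,-.007,.007,.04),(-.085,-.045,-.073,.073,.044)],crop,k))
ims[1]=cv2.resize(ims[1],(400,333)); 
ims[1]=cv2.copyMakeBorder(ims[1],0,67,0,0,cv2.BORDER_CONSTANT); save('t2.png',np.hstack(ims))
```

```text
5.825 [ 0.55066218 -0.181352    0.12883762] 0.15192232532959823 [-0.5895098  -0.05145125 -2.23611044]
```

View pics/t2.png

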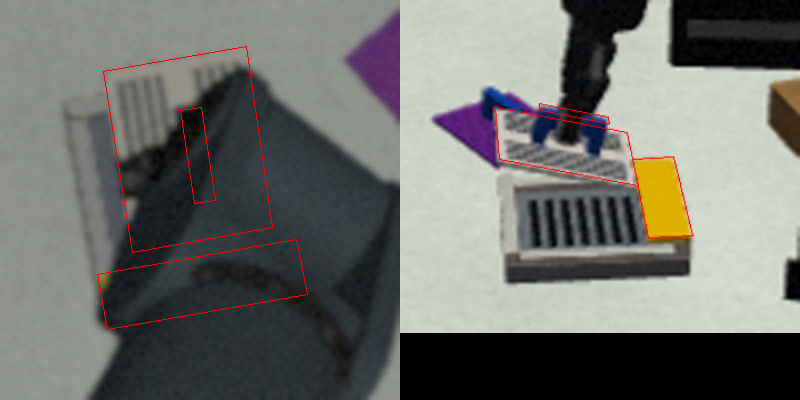

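The held plate sits where the model puts it, tilted 15° with its low edge toward the lip. Computing the lowering, insertion and lay-down.

Run:
```python
from h import *
p1=tcp(-.036,.023,15); r1=down(188.7,15); print(row(p1,r1))
p2=tcp(-.065,.023,15); print(row(p2,r1,p1,r1))
for t,z in [(10,.022),(5,.0215),(0,.021),(0,.0195)]: print(row(tcp(-.065,z,t),down(188.7,t),p2,r1))
```

```text
[ 5.220e-02 -1.900e-03  1.843e-01 -1.000e-04  3.000e-04  2.000e-04]
[ 0.0934 -0.     -0.025   0.      0.      0.    ]
[-0.0079 -0.      0.0222  0.      0.0139  0.    ]
[-0.0146  0.      0.0435  0.      0.0278  0.    ]
[-0.0195  0.      0.0654  0.      0.0417  0.    ]
[-0.0182  0.      0.0702  0.      0.0417  0.    ]
```

Call:
servo_tool([
  [0,0.017,-0.002,0.06,0,0,0],
  [0,0.034,-0.002,0.12,0,0,0],
  [0,0.046,-0.002,0.16,0,0,0],
  [0,0.052,-0.002,0.184,0,0,0],
  [0,0.052,-0.002,0.184,0,0,0],
  [0,0.052,-0.002,0.184,0,0,0],
])

```text
clock: 6.68
position: [0.5504, -0.1833, 0.0719]
tcp_rot: [-0.219, 2.869, 0.027]
wrist_force: [0.1, 0.9, -1.4]
grip_width: 0.15
```

Run:
```python
from h import *
o=status.get_obs(); print(o['clock'],o['position'],tcp(-.036,.023,15),o['wrist_force'])
r=R.from_rotvec(o['tcp_rot']); n=-r.as_matrix()[:,2]; x=-r.as_matrix()[:,0]; y=np.cross(n,x); c=o['position']-.033*n
def pf(a,b,z): return c+x*a+y*b+n*z
im,d=vision.get_image('side')
save('t3.png',np.hstack([overlay('side',im,f,[(-.064,.064,-.05,.05,.006),(-.085,-.045,-.073,.073,.044)],(245,130,345,220),4) for f in ([pf,B],[])]))
```

```text
6.675 [ 0.55036005 -0.18325384  0.07193654] (np.float64(0.5500794191884936), np.float64(-0.18238648160573032), np.float64(0.07143997115410058)) [ 0.05292437  0.9023337  -1.37728793]
```

View pics/t3.png

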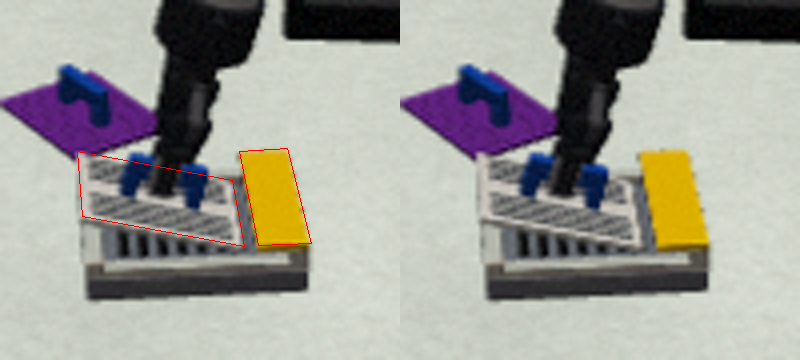

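The low edge, at (640,248) in the right panel, is down in the bay just short of the lip and touching nothing. Sliding it under.

Call:
servo_tool([
  [0,0.02,0,-0.0055,0,0,0],
  [0,0.04,0,-0.011,0,0,0],
  [0,0.06,0,-0.016,0,0,0],
  [0,0.08,0,-0.0215,0,0,0],
  [0,0.0935,0,-0.025,0,0,0],
  [0,0.0935,0,-0.025,0,0,0],
  [0,0.0935,0,-0.025,0,0,0],
])

```text
clock: 7.6
position: [0.5215, -0.1876, 0.0714]
tcp_rot: [-0.219, 2.87, 0.028]
wrist_force: [-0.1, -1.0, -2.2]
grip_width: 0.155
```

Run:
```python
from h import *
o=status.get_obs(); print(o['clock'],o['position'],tcp(-.065,.023,15),o['wrist_force'])
im,d=vision.get_image('side')
save('t4.png',overlay('side',im,[],[],(245,130,345,220),5))
```

```text
7.6 [ 0.52150367 -0.1875813   0.07140933] (np.float64(0.5214130964710417), np.float64(-0.18677304539289968), np.float64(0.07143997115410058)) [-0.1164995  -0.9670313  -2.17781444]
```

View pics/t4.png

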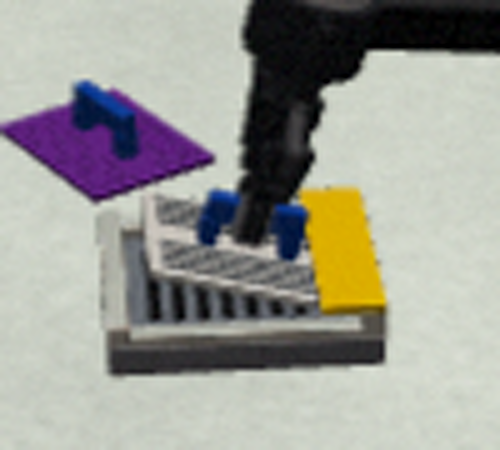

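The edge is under the lip at (320,300) with no contact force. Lowering the far end.

Call:
servo_tool([
  [0,-0.004,0,0.011,0,0.007,0],
  [0,-0.008,0,0.022,0,0.014,0],
  [0,-0.0115,0,0.033,0,0.021,0],
  [0,-0.0145,0,0.0435,0,0.028,0],
  [0,-0.017,0,0.055,0,0.035,0],
  [0,-0.0195,0,0.0655,0,0.0417,0],
  [0,-0.0195,0,0.0655,0,0.0417,0],
  [0,-0.0185,0,0.0695,0,0.0417,0],
  [0,-0.0185,0,0.0695,0,0.0417,0],
])

```text
clock: 8.78
position: [0.5321, -0.1859, 0.0531]
tcp_rot: [-0.238, 3.129, -0.001]
wrist_force: [0.1, 2.2, 2.4]
grip_width: 0.151
```

Call:
servo_tool([
  [0.25,0,0,0,0,0,0],
  [0.5,0,0,0,0,0,0],
  [0.5,0,0,0,0,0,0],
  [0.5,0,0,0,0,0,0],
  [0.5,0,0,-0.1,0,0,0],
  [0.5,0,0,-0.25,0,0,0],
  [0.5,0,0,-0.4,0,0,0],
  [0.5,0,0,-0.5,0,0,0],
  [0.5,0,0,-0.5,0,0,0],
])

```text
clock: 9.9
position: [0.5326, -0.1862, 0.2049]
tcp_rot: [-0.238, 3.127, -0.004]
wrist_force: [0.1, -0.8, 0.4]
grip_width: 0.5
```

Call:
servo_tool([
  [0.5,0.1,0.1,0,0,0,0],
  [0.5,0.2,0.3,0,0,0,0],
  [0.5,0.3,0.5,0,0,0,0],
  [0.5,0.3,0.7,0,0,0,0],
  [0.5,0.3,0.8,0,0,0,0],
  [0.5,0.3,0.8,0,0,0,0],
])

```text
clock: 10.65
position: [0.4055, 0.0394, 0.2016]
tcp_rot: [-0.243, 3.132, -0.001]
wrist_force: [-0.8, -0.2, 0.5]
grip_width: 0.499
```

Run:
```python
from h import *
o=status.get_obs(); print(o['clock'],o['position'],o['wrist_force'])
im,d=vision.get_image('top'); ims,ds=vision.get_image('side')
hsv=cv2.cvtColor(im,cv2.COLOR_RGB2HSV); m=np.zeros(im.shape[:2],bool); m[180:250,300:372]=1
m&=(hsv[...,0]>95)&(hsv[...,0]<130)&(hsv[...,1]>120); v,u=np.nonzero(m); P=world('top',u,v,d[v,u]).T; P=P[P[:,2]>.04]
print(len(P),cv2.minAreaRect((P[:,:2]*1000).astype(np.float32)),P.mean(0))
a=np.radians(8.7); q=P.mean(0)[:2]-[.533,-.185]; print('bay frame',q@[np.cos(a),np.sin(a)],q@[-np.sin(a),np.cos(a)])
for l in ['spent_grip','jar_mid']: print(l,[np.round(r['at'],3) for r in vision.look_for('top',l)])
A=overlay('top',im,[B],[(-.032,.032,-.007,.007,.060)],(290,175,390,255),4); C=overlay('side',ims,[],[],(245,130,345,210),4)
save('t5.png',np.hstack([A,C]))
```

```text
10.65 [0.40553983 0.03942101 0.20157282] [-0.77130697 -0.18722002  0.52083946]
89 ((450.2756042480469, -109.34245300292969), (48.917320251464844, 263.4963684082031), 46.30903244018555) [ 0.52841885 -0.18446413  0.07303177]
bay frame -0.0044473799233312045 0.0012226550410883742
spent_grip [array([0.51 , 0.297, 0.008])]
jar_mid [array([0.741, 0.047, 0.036])]
```

View pics/t5.png

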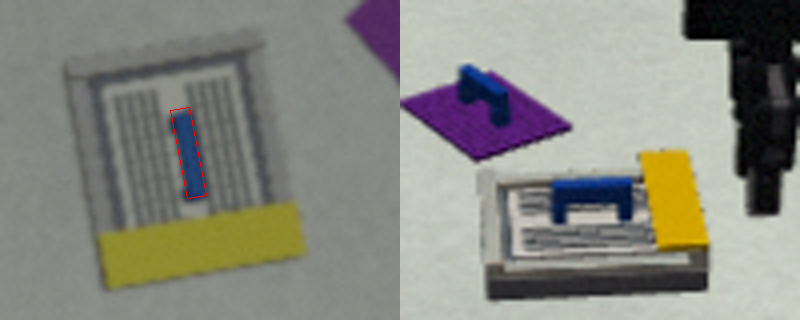

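The plate lies flat in the bay and its near edge is under the lip. The bar falls on the model outline for a seated handle at (188,153). Doing one quick check of height and tilt, then handing in.

Run:
```python
from h import *
im,d=vision.get_image('top')
for a in (-.03,.0,.03,.058):
    for b in (-.04,0,.04):
        u,v=pix('top',B(a,b,.06 if b==0 and abs(a)<.031 else .026)).round().astype(int); print(a,b,round(world('top',u,v,np.median(d[v-1:v+2,u-1:u+2]))[2],4))
print(robot.sign_off())
```

```text
-0.03 -0.04 0.0239
-0.03 0 0.0592
-0.03 0.04 0.0241
0.0 -0.04 0.0246
0.0 0 0.0581
0.0 0.04 0.026
0.03 -0.04 0.0276
0.03 0 0.0268
0.03 0.04 0.0272
0.058 -0.04 0.025
0.058 0 0.0267
0.058 0.04 0.0251
the job is handed in; nothing more can be done
None
```

The fresh plate is seated in the bay and the job is handed in, at about 11 s of the 35 s allowed. I gripped it by the blue bar, tilted it 15°, slid its near short edge under the yellow lip, lowered the far end to the floor, let go and backed the arm away.

**Seating:** At hand-in the plate's top read 24–28 mm high across the bay (26 expected). The bar top read 58–59 mm (60 expected). The handle sits within a few mm of the bay's centre, and the near edge is under the lip.

**Other items:** The spent plate and the jar were found within about 5 mm of their first positions, which is about the detector's accuracy. The force readings between moves stayed below about 7 N.

**Checks that disagreed:**
- The two cameras' network points differed by about 16 mm in y. They report the middle of the visible surface, so I used my own outline fit instead, which matched both views to about 2 mm.
- The last automatic measurement of the bar's centre (4 mm off in x) was spoiled by stray pixels outside the bay. I relied on the outline overlay and the depth readings instead. One of those, at the bar's +30 mm end, read the plate rather than the bar.

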